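# Check the mortise with the slot gauge

## Robot

A 6-joint arm with a two-finger parallel gripper is mounted at the origin on the work surface. World frame = base frame: x ahead of the robot, y to its left, z up, the work surface at z = 0. Lengths are in m, angles in rad, forces in N, time in s.
With the tool pointing down it reaches from about 0.225 to 0.875 m from the base axis. Payload 3.4 kg.
Tool frame: the origin (TCP) lies where the fingers leave the gripper's body, on its centre line; the fingertips stand 73 mm ahead of it and the grasp point (between the pads) lies 54 mm ahead of it (manip.pinch_z is the distance from the TCP to the grasp point, in m); z points along the fingers, y is the line along which they close (so a half turn about z gives the same grasp; the last joint's range is limited). The gripper opens to 85 mm and grips with 20 to 120 N. Pads are 22 mm wide; open, the fingers measure 114 mm over their backs; the gripper's body (76 mm by 85 mm) begins 54 mm behind the grasp point. The pads swing forward as they close: fully open they stand 13 mm farther back than shut.
Start: joints at [-1.366, 0.276, 1.505, -0, 1.361, -0.121], TCP at [0.184, -0.545, 0.304] pointing down, gripper open.
Joint ranges: [-2.89, 2.89], [-0.75, 2.08], [0.22, 2.7], [-1.18, 4.32], [0.11, 2.71], [-2.7, 2.7]. Speed limits (rad/s): [2.57, 2.57, 3.14, 3.14, 3.14, 3.14].

## Interface

Orientations are given as a unit quaternion [w, x, y, z].
In Python, from rig import readout, imaging, manip gives the robot as it stands. The module is installed in compiled form; this text tells all that it offers.
- The arm moves only by the tool servo_tool, never from a script. Its argument "moves" is a list of rows, each an object with "dp": the shift along the tool's x, y, z in units of 0.2 m (1.0 is 0.2 m), a list of three; "delta_rot": the turn, a rotation vector about the tool's x, y, z in units of 0.1 rad (1.0 is 0.1 rad), a list of three; "fingers": the opening, from 0 (shut) to 1 (fully open). In form: [{"dp": [dx, dy, dz], "delta_rot": [wx, wy, wz], "fingers": fingers}, ...]. A call has 1 to 5 rows; each row shifts and turns the commanded pose from where the row before left it, along the tool's axes as they then stand; what a row does not reach is not made up. A row lasts 1/10 s, in which the tool goes at most 50 mm and 8.59 degrees, less where a joint would pass 70% of its speed; a pose out of reach is approached as far as the arm can. A call with a number of a shift or a turn outside -1 to 1 is refused whole. A call with a gripper value outside its range is refused whole. The fingers move at their own pace and stop on an object; "force" is the grip in N (left out, the last holds). Time passes only in rows, so rows that do not move let the fingers close. It gives the time, the measured TCP pose, the force, the opening and the grip force at its end, in the units of the state.
- readout.get_state(): the state, without advancing time (a new reading comes with each control period).
- imaging.get_image(name): name is "scene" or "top"; returns (picture, depth): 384x512x3 uint8, red, green, blue; 384x512 float32, m along the optical axis (not along the pixel's ray), 0 where there is no reading.
- imaging.calibration(name): a dict with "intrinsics" (3x3 intrinsics, pixels), "dist" ([k1, k2, p1, p2, k3] as OpenCV has them; the pictures are not rectified), "R" (3x3) and "t" (3): a world point X has camera coordinates R X + t. Camera axes: x right, y down, z forward; pixel columns grow to the right and rows downward; lengths in m; the calibration is good to about 2 mm. A picture is of the moment at which its call begins. calibration takes no time and is no camera call.
- manip.sign_off(): hands the job in; it is judged then, once.
The state is a dict: "clock": time; "qpos": joint angles; "qd": joint speeds; "effort": joint torques, N m; "position": TCP position; "ee_rot": TCP orientation; "contact_force": force on the tool from outside, world axes, zero at the start; "moment": the same for the moment, N m; "width": finger opening in m; "gripper_force": force on a finger pad.
Only numpy, scipy, OpenCV 4.12 (cv2) and the standard library are available. Lean on these libraries where they do the work, as an engineer would, in place of code of your own. Each camera call takes 0.05 s, during which the arm holds its last target. There are 200 camera calls.

## Task

Take the flat-bladed slot gauge out of the tool rack and guide its blade, in your grip, into the long slot of the wooden workpiece on the sloping cradle, square to its face, until the gauge's shoulder sits on the wood. Then let go and leave it standing in the slot. Leave the awl in the rack, and the mallet, the brush and the wood blank where they lie.

Things in the scene. Friction and masses are not known exactly. Their poses are not given: they have to be found in the camera images.
- gauge: Loose slot gauge, 120 g, standing in a rack slot. Origin: centre of the shoulder's underside; z up the handle. Wooden handle 34 (x) x 14 mm (y), z 8 to 78 mm: hold by its flat sides. Steel shoulder bar 44 x 16 mm, z 0 to 8. Flat steel blade 22 mm wide (x), 5 thick (y), z 0 to -40, its last 6 mm only 16 x 3 mm. Same after a half turn about z.
- gauge_tip (a point): Middle of the gauge blade's tip, 40 mm below the gauge's origin.
- rack: Fixed dark wooden tool rack, 70 (x) x 200 (y) mm, 50 mm high, origin at its underside's centre. Two slots in its top, 28 (x) x 10 (y) mm, 46 mm deep, at y = +55 and -55 mm: one holds the gauge, the other the awl, either way round. The gauge's blade width lies along the rack's x.
- awl: Awl, loose, standing in the rack's other slot: round turned wooden handle up to 30 mm in diameter with a round steel collar 28 mm across; top 74 mm above its origin (the collar's underside, on the rack's top). Not to be used.
- cradle: Fixed plywood cradle, base 170 mm (x) by 130 mm (y), origin at the centre of its underside; it carries the workpiece, sloping 30 degrees, low edge towards its -x, which looks away from the robot. Rear edge of the slope about 150 mm high.
- workpiece: Fixed pale wooden block in the cradle, 120 (x) x 90 (y) x 55 mm. Origin: centre of the long slot's mouth, mid upper face, 115 mm above the bench; x up the slope, y level, z straight out of the face (30 deg from vertical, leaning to the cradle's -x, roughly away from the robot). Slot 26 (x) x 8 (y) mm, 46 mm deep along -z. Two 10 mm dowel holes 42 mm up-slope. Nothing stands above the face.
- mallet: Wooden mallet, loose on the far side of the bench, 66 mm high, 215 mm long along its x. Bystander; origin at the bench.
- brush: Bench brush lying on the far side of the bench. Bystander; origin on its underside.
- blank: Carved wood blank, 150 mm long along its x, up to 50 mm wide, 24 mm high, lying between the rack and the cradle. Bystander; origin on its underside.
There are look-alikes about, which are no part of the job. What is shaped like the gauge but purple or turquoise is not meant.

How it is judged:
On the way, in this order (a step that is already met when the one before it is completed fails the run):
1. the gauge is drawn clear of the rack, in the gripper (z of gauge_tip in the frame of rack above 0.053 m and contact force between the fingers and gauge above 0.5 N), for 0.1 s.
2. the blade has gone at least 20 mm into the long slot while still held in the gripper (z of gauge_tip in the frame of workpiece below -0.02 m and x of gauge_tip in the frame of workpiece between -0.007 and 0.007 m and y of gauge_tip in the frame of workpiece between -0.005 and 0.005 m and contact force between the fingers and gauge above 0.5 N), for 0.05 s.
At the end, for the whole second after the job is handed in: The gauge stands released and at rest in the workpiece's long slot, blade square to the face within 0.1 rad, the centre of its shoulder's underside within 3 mm of the face in height, within 6 mm of the slot's centre along the slope and 4 mm across it (z of gauge in the frame of workpiece between -0.003 and 0.003 m and x of gauge in the frame of workpiece between -0.006 and 0.006 m and y of gauge in the frame of workpiece between -0.004 and 0.004 m and angle between the z axis of gauge and the z axis of workpiece, either way round below 0.1 rad and angle between gauge's own z axis and vertical below 1 rad and linear speed of gauge below 0.01 m/s and contact force between the fingers and gauge below 0.01 N); the robot touches nothing.
It fails at once if the awl is disturbed (moved more than 15 mm) (distance of awl from where it was at the start of the episode above 0.015 m).
It fails at once if the mallet is pushed more than 20 mm (distance of mallet from where it was at the start of the episode above 0.02 m).
It fails at once if the brush is pushed more than 20 mm (distance of brush from where it was at the start of the episode above 0.02 m).
It fails at once if the wood blank is pushed more than 20 mm (distance of blank from where it was at the start of the episode above 0.02 m).
It also fails if it takes over 45 s, if anything falls off the work surface, if the arm or the gripper's body presses on something with over 40 N, if the wrist force passes 120 N, or if a joint passes its speed limit or range.

## Working session

There is one attempt and no reset: what is moved stays moved. The work goes in short steps, Python scripts to look and compute and a tool call to move; the robot and the scene stay as the last step left them, time stands still between calls to the robot, and variables do not carry over. Pictures are saved under pics/ and viewed, at most 10 in all, crops included, and the job is handed in when it is done.

Besides the shell and the picture viewer there is one more tool, called as name(argument=value, ...) on one line, values as JSON. servo_tool: Moves the arm, as the interface text tells. Its arguments: {"type":"object","properties":{"moves":{"type":"array"},"force":{"type":"number"}},"required":["moves"]}

```bash
mkdir -p pics; cat > h.py <<'E'
import numpy as np, cv2, pickle
from rig import readout, imaging, manip
def grab(tag):
    d={}
    for n in("scene","top"):
        im,dep=imaging.get_image(n); c=imaging.calibration(n)
        d[n]=(im,dep,c); cv2.imwrite(f"pics/{tag}_{n}.png",im[:,:,::-1])
    pickle.dump(d,open(f"{tag}.pkl","wb")); return d
def load(tag): return pickle.load(open(f"{tag}.pkl","rb"))
def cloud(v):
    im,dep,c=v; K=np.array(c["intrinsics"],float);D=np.array(c["dist"],float)
    h,w=dep.shape; u,vv=np.meshgrid(np.arange(w),np.arange(h))
    p=cv2.undistortPoints(np.stack([u,vv],-1).reshape(-1,1,2).astype(float),K,D).reshape(h,w,2)
    X=np.dstack([p*dep[...,None],dep]); R=np.array(c["R"]);t=np.array(c["t"])
    W=(X-t.reshape(3))@R; W[dep==0]=np.nan; return W
def ray(v,uv,z):
    im,dep,c=v; K=np.array(c["intrinsics"],float);D=np.array(c["dist"],float);R=np.array(c["R"]);t=np.array(c["t"]).reshape(3)
    p=cv2.undistortPoints(np.array(uv,float).reshape(-1,1,2),K,D).reshape(-1,2)
    d=np.c_[p,np.ones(len(p))]@R; o=-R.T@t
    return o+d*((z-o[2])/d[:,2])[:,None]
def proj(v,P):
    c=v[2]; return cv2.projectPoints(np.array(P,float).reshape(-1,1,3),cv2.Rodrigues(np.array(c["R"],float))[0],np.array(c["t"],float),np.array(c["intrinsics"],float),np.array(c["dist"],float))[0].reshape(-1,2)
E
python3 - <<'E'
from h import *
d=grab("a")
for n in d: c=d[n][2]; print(n,-np.array(c["R"]).T@np.array(c["t"]),np.array(c["intrinsics"])[0,0])
s=readout.get_state();print(s)
E
```

```text
scene [ 1.10072123 -0.18689484  0.90513389] 459.47709108515085
top [0.42164012 0.00369079 0.92218968] 424.4005101574835
{'clock': 0.1, 'qpos': array([-1.36601894e+00,  2.76522701e-01,  1.50603825e+00, -9.85463007e-07,
        1.36068419e+00, -1.20996425e-01]), 'qd': array([ 0.00060493, -0.00034755, -0.00282993,  0.00048522,  0.00030906,
        0.00117963]), 'effort': array([ 1.19536744e-03, -4.17701876e+01, -2.46403384e+01, -1.46784000e-04,
        5.73065787e-03, -2.10839636e-05]), 'position': array([ 0.18394648, -0.54440062,  0.30311863]), 'ee_rot': array([-8.25500520e-04,  9.86762880e-01,  1.62167620e-01, -3.50830903e-05]), 'contact_force': array([-0.20374208,  0.60914968,  0.16499356]), 'moment': array([-0.00047845,  0.03916342, -0.0145659 ]), 'gripper_force': 0.0, 'width': 0.08552497608940433}
```

View pics/a_scene.png

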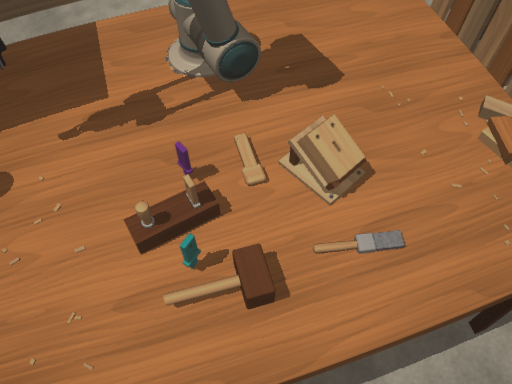

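View pics/a_top.png

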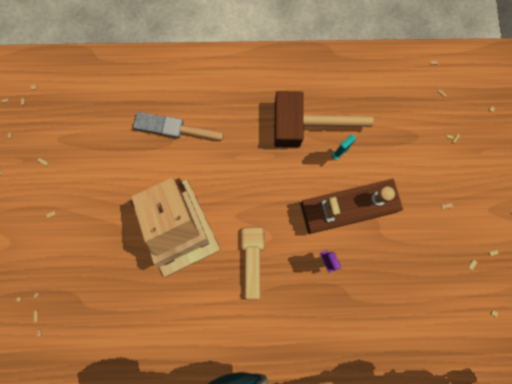

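Scene view: the wooden-handled upright at (192,192), top (331,206), sits in the rack and is flat, so it is the candidate gauge. Possible confusions:
- awl: round, (144,212), top (387,193)
- purple look-alike: (183,157)
- turquoise look-alike: (190,250)

The workpiece is at scene (335,150), top (168,215). I'll check with a crop.

```bash
python3 - <<'E'
from h import *
d=load("a")
def crop(n,x,y,w,h,f): return cv2.resize(d[n][0][y:y+h,x:x+w,::-1],None,fx=f,fy=f,interpolation=cv2.INTER_CUBIC)
a=np.hstack([crop("scene",120,165,100,75,4),crop("scene",275,105,100,75,4)])
b=np.hstack([crop("top",295,170,110,75,4)[:, :400],crop("top",125,170,100,75,4)])
cv2.imwrite("pics/crop1.png",np.vstack([a,b]))
for n in d:
    W=cloud(d[n])
    boxes={"scene":(120,165,220,250),"top":(295,170,410,240)}[n]
    x0,y0,x1,y1=boxes; P=W[y0:y1,x0:x1].reshape(-1,3); 
    R=P[(P[:,2]>.042)&(P[:,2]<.056)]; print(n,"rack top",R.mean(0),cv2.minAreaRect(R[:,:2].astype(np.float32)*1000))
    H=P[(P[:,2]>.09)]
    for yy in (-1,1):
        pass
    k=cv2.kmeans(H.astype(np.float32),2,None,(3,20,1e-5),5,0)
    for i in (0,1):
        Q=H[k[1][:,0]==i]; print(" tall",len(Q),Q.mean(0),Q[:,2].max(),cv2.minAreaRect(Q[:,:2].astype(np.float32)*1000))
    x0,y0,x1,y1={"scene":(275,105,375,205),"top":(125,170,225,275)}[n]
    P=W[y0:y1,x0:x1].reshape(-1,3);F=P[P[:,2]>.087]
    # plane by ransac
    rng=np.random.default_rng(0);best=0
    for _ in range(500):
        q=F[rng.choice(len(F),3,False)];m=np.cross(q[1]-q[0],q[2]-q[0]);m/=np.linalg.norm(m)+1e-12;m*=np.sign(m[2])
        I=abs((F-q[0])@m)<.003
        if abs(m[2]-.866)<.06 and I.sum()>best: best=I.sum();B=I
    G=F[B];c=G.mean(0);m=np.linalg.svd(G-c)[2][2];m*=np.sign(m[2]);print(" face",len(G),c,m,np.degrees(np.arccos(m[2])))
    B2=P[(P[:,2]>.004)]
E
```

```text
scene rack top [ 0.55108794 -0.21051848  0.0499433 ] ((560.8085327148438, -194.8046417236328), (179.58059692382812, 222.43516540527344), 35.35776138305664)
 tall 403 [ 0.5548795  -0.21539485  0.11475573] 0.13182827153724694 ((550.1229248046875, -214.62591552734375), (36.154422760009766, 131.2642364501953), 12.613116264343262)
 tall 181 [ 0.66844209 -0.19392286  0.11261758] 0.12084657805245995 ((666.7911987304688, -194.96493530273438), (14.20177173614502, 34.26936340332031), 37.07455062866211)
 face 1580 [0.54009025 0.17376316 0.1158119 ] [0.45101637 0.21642519 0.8658778 ] 30.01690959941261
top rack top [ 0.54433264 -0.20776377  0.05009616] ((546.3547973632812, -211.2592010498047), (70.13944244384766, 201.74085998535156), 12.101804733276367)
 tall 198 [ 0.53331571 -0.15480297  0.12047065] 0.1337067830798521 ((534.339599609375, -156.89599609375), (33.769718170166016, 15.010765075683594), 13.943807601928711)
 tall 215 [ 0.55584457 -0.2610176   0.11461768] 0.12456047211965378 ((556.8740234375, -263.4383239746094), (26.971858978271484, 27.241886138916016), 87.94820404052734)
 face 2165 [0.53620897 0.17452025 0.11785131] [0.44959328 0.2114401  0.86784732] 29.790560300375475
```

View pics/crop1.png

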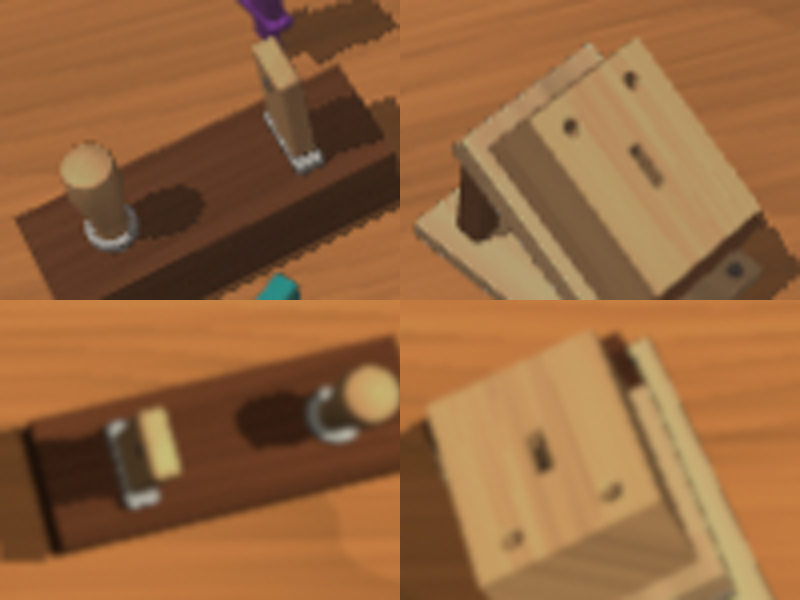

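The crop confirms the choice: the flat handle with the rectangular shoulder (scene 192,190) is the gauge, and the round one is the awl. Slot mouth is near scene (336,146), top (160,208). Next I measure the slot and axes.

```bash
cat > slot.py <<'E'
from h import *
d=load("a")
n=np.array([.4500,.2125,.8672]);n/=np.linalg.norm(n)
def onface(v,uv,p0):
    c=v[2];K=np.array(c["intrinsics"],float);D=np.array(c["dist"],float);R=np.array(c["R"]);t=np.array(c["t"]).reshape(3)
    p=cv2.undistortPoints(np.array(uv,float).reshape(-1,1,2),K,D).reshape(-1,2)
    r=np.c_[p,np.ones(len(p))]@R;o=-R.T@t
    return o+r*(((p0-o)@n)/(r@n))[:,None]
p0=np.array([.538,.174,.1165])
ax=np.array([-n[0],-n[1],0]);ax=np.cross(np.cross(n,ax),n);ax/=np.linalg.norm(ax);ay=np.cross(n,ax)
if __name__=="__main__":
  for nm,(x0,y0,x1,y1) in {"scene":(308,115,350,162),"top":(145,190,190,232)}.items():
    g=cv2.cvtColor(d[nm][0],cv2.COLOR_RGB2GRAY)[y0:y1,x0:x1]
    g4=cv2.resize(g,None,fx=8,fy=8,interpolation=cv2.INTER_CUBIC)
    med=np.median(g);m=(g4<med*.78).astype(np.uint8)
    for c in cv2.findContours(m,0,1)[0]:
        if cv2.contourArea(c)<150: continue
        uv=(c.reshape(-1,2)+.5)/8-.5+[x0,y0]
        P=onface(d[nm],uv,p0); q=np.c_[(P-p0)@ax,(P-p0)@ay]*1000
        r=cv2.minAreaRect(q.astype(np.float32)); print(nm,uv.mean(0).round(1),"rect xy mm",np.round(r[0],1),np.round(r[1],1),round(r[2],1))
    W=cloud(d[nm]);big=W.reshape(-1,3);Q=big-p0
    M=(abs(Q@n)<.004)&(abs(Q@ax)<.075)&(abs(Q@ay)<.06)
    q=np.c_[Q[M]@ax,Q[M]@ay]*1000;r=cv2.minAreaRect(q.astype(np.float32));print(nm,"face rect",r, "h off",np.median(Q[M]@n))
    print("pct",np.percentile(q,[1,99],axis=0))
E
python3 slot.py
```

```text
scene [336.  145.7] rect xy mm [-4.4  0.3] [ 8.7 26.6] 89.9
scene [313.8 152. ] rect xy mm [16.8 60.3] [31.1 66.6] 89.8
scene [317.1 136.2] rect xy mm [38.4 25.2] [8.3 9.5] 48.3
scene [348.3 130.1] rect xy mm [  6.  -49.9] [ 8.5 13.6] 47.2
scene [332.1 124.6] rect xy mm [ 38.5 -24.5] [ 8.4 10.2] 31.1
scene [346.2 123.9] rect xy mm [ 18.7 -56.1] [23.  14.2] 67.6
scene [344.3 118.9] rect xy mm [ 30.7 -61. ] [28.8  8.6] 66.4
scene face rect ((-5.296077728271484, -0.4398956298828125), (120.64985656738281, 92.4854736328125), 0.4969867169857025) h off 0.000284721055621587
pct [[-63.11978952 -43.98351435]
 [ 53.54332837  44.85202914]]
top [153.8 229.1] rect xy mm [ 38.  -24.1] [4.9 7.4] 75.0
top [179.5 229.6] rect xy mm [64.1 19.5] [42.  11.1] 58.5
top [178.  217.8] rect xy mm [39.3 24.6] [6.1 8.6] 30.8
top [159.6 208. ] rect xy mm [-3.4 -1.1] [ 9.4 25.7] 89.2
top [184.5 201.4] rect xy mm [12.  50.8] [14.3 75.1] 89.6
top face rect ((-2.8606605529785156, -1.1679039001464844), (90.6270980834961, 122.82911682128906), 89.75065612792969) h off 0.0005180141366028221
pct [[-62.09488426 -45.12043692]
 [ 57.24873824  43.50592829]]
```

```bash
cat > plan.py <<'E'
from h import *
from scipy.spatial.transform import Rotation as Ro, Slerp
from slot import n,ax,ay,p0
S=p0-.004*ax-.0004*ay+.0004*n
def Rxz(x,z):
    z=z/np.linalg.norm(z);x=x-z*(x@z);x/=np.linalg.norm(x);return Ro.from_matrix(np.c_[x,np.cross(z,x),z])
yaw=np.radians(12.5)
Rpick=Rxz(np.array([np.cos(yaw),np.sin(yaw),0]),np.array([0,0,-1.]))
Rplace=Rxz(-ax,-n)
G=np.array([.5345,-.157])
def cur():
    s=readout.get_state();q=s["ee_rot"];return s,np.array(s["position"]),Ro.from_quat([q[1],q[2],q[3],q[0]])
def rows(p1,R1,N=None,start=None):
    s,p,R=cur()
    if start: p,R=start
    rv=(R.inv()*R1).as_rotvec();k=max(np.linalg.norm(p1-p)/.045,np.linalg.norm(rv)/.095)
    N=N or int(np.ceil(k))or 1
    print("N",N,"clock",s["clock"])
    cp,cR=p.copy(),R
    for i in range(1,N+1):
        tp=p+(p1-p)*i/N;tR=R*Ro.from_rotvec(rv*i/N)
        a=cR.inv().apply(tp-cp)/.2; b=(cR.inv()*tR).as_rotvec()/.1
        a=a.round(3);b=b.round(3);print(a.tolist(),b.tolist())
        cp=cp+cR.apply(a*.2);cR=cR*Ro.from_rotvec(b*.1)
    return cp,cR
E
python3 - <<'E'
from plan import *
print(S,ax,ay)
rows(np.r_[G,.27],Rpick,N=10)
E
```

```text
[0.54114637 0.17592814 0.11485602] [-0.78428518 -0.37035689  0.49772736] [ 0.42700631 -0.90424865  0.        ]
N 10 clock 0.1
[0.228, -0.127, 0.017] [-0.002, -0.0, 0.108]
[0.227, -0.13, 0.017] [-0.001, -0.0, 0.107]
[0.225, -0.133, 0.016] [-0.002, -0.0, 0.108]
[0.224, -0.134, 0.017] [-0.002, -0.0, 0.107]
[0.222, -0.137, 0.017] [-0.001, -0.001, 0.108]
[0.221, -0.14, 0.017] [-0.002, 0.0, 0.108]
[0.219, -0.142, 0.016] [-0.002, 0.0, 0.107]
[0.218, -0.144, 0.017] [-0.001, 0.0, 0.108]
[0.216, -0.146, 0.016] [-0.002, 0.0, 0.107]
[0.215, -0.149, 0.017] [-0.001, -0.0, 0.108]
```

servo_tool(moves=[{"dp": [0.15, -0.087, 0.011], "delta_rot": [0, 0, 0.072], "fingers": 1}, {"dp": [0.15, -0.087, 0.011], "delta_rot": [0, 0, 0.072], "fingers": 1}, {"dp": [0.15, -0.088, 0.011], "delta_rot": [0, 0, 0.072], "fingers": 1}, {"dp": [0.15, -0.089, 0.011], "delta_rot": [0, 0, 0.072], "fingers": 1}, {"dp": [0.15, -0.09, 0.011], "delta_rot": [0, 0, 0.072], "fingers": 1}])

```text
clock: 0.6
position: [0.3004, -0.4135, 0.2924]
ee_rot: [-0.0, 0.99, 0.144, -0.0]
contact_force: [0.3, -0.4, 0.4]
width: 0.0855
gripper_force: 0.0
```

servo_tool(moves=[{"dp": [0.148, -0.091, 0.011], "delta_rot": [0, 0, 0.072], "fingers": 1}, {"dp": [0.148, -0.091, 0.011], "delta_rot": [0, 0, 0.072], "fingers": 1}, {"dp": [0.148, -0.092, 0.011], "delta_rot": [0, 0, 0.072], "fingers": 1}, {"dp": [0.147, -0.093, 0.011], "delta_rot": [0, 0, 0.072], "fingers": 1}, {"dp": [0.147, -0.094, 0.011], "delta_rot": [0, 0, 0.072], "fingers": 1}])

```text
clock: 1.1
position: [0.4174, -0.2847, 0.2815]
ee_rot: [-0.0, 0.992, 0.126, -0.0]
contact_force: [0.4, -0.7, 0.2]
width: 0.0853
gripper_force: 0.0
```

```bash
python3 - <<'E'
from plan import *
rows(np.r_[G,.27],Rpick,N=5)
E
```

```text
N 5 clock 1.1
[0.145, -0.094, 0.011] [-0.001, 0.001, 0.071]
[0.145, -0.095, 0.012] [-0.001, 0.001, 0.07]
[0.144, -0.097, 0.011] [-0.0, 0.0, 0.071]
[0.143, -0.097, 0.012] [-0.001, 0.001, 0.07]
[0.143, -0.098, 0.011] [-0.001, 0.001, 0.071]
```

servo_tool(moves=[{"dp": [0.145, -0.094, 0.011], "delta_rot": [0, 0, 0.071], "fingers": 1}, {"dp": [0.145, -0.095, 0.012], "delta_rot": [0, 0, 0.07], "fingers": 1}, {"dp": [0.144, -0.097, 0.011], "delta_rot": [0, 0, 0.071], "fingers": 1}, {"dp": [0.143, -0.097, 0.012], "delta_rot": [0, 0, 0.07], "fingers": 1}, {"dp": [0.143, -0.098, 0.011], "delta_rot": [0, 0, 0.071], "fingers": 1}])

```text
clock: 1.6
position: [0.5344, -0.1571, 0.27]
ee_rot: [-0.0, 0.994, 0.109, -0.0]
contact_force: [0.5, 0.4, 1.1]
width: 0.0854
gripper_force: 0.0
```

```bash
python3 - <<'E'
from plan import *
print(cur()[1])
rows(np.r_[G,.154],Rpick,N=5)
E
```

```text
[ 0.53442133 -0.15707185  0.26999348]
N 5 clock 1.6
[0.0, -0.0, 0.116] [-0.001, 0.002, 0.0]
[0.0, -0.0, 0.116] [-0.0, 0.001, 0.001]
[0.0, -0.0, 0.116] [-0.001, 0.002, 0.0]
[0.001, -0.0, 0.116] [-0.0, 0.001, 0.0]
[-0.0, -0.0, 0.116] [-0.001, 0.002, 0.001]
```

servo_tool(moves=[{"dp": [0, 0, 0.116], "delta_rot": [0, 0, 0], "fingers": 1}, {"dp": [0, 0, 0.116], "delta_rot": [0, 0, 0], "fingers": 1}, {"dp": [0, 0, 0.116], "delta_rot": [0, 0, 0], "fingers": 1}, {"dp": [0, 0, 0.116], "delta_rot": [0, 0, 0], "fingers": 1}, {"dp": [0, 0, 0.116], "delta_rot": [0, 0, 0], "fingers": 1}])

```text
clock: 2.1
position: [0.5336, -0.1581, 0.1533]
ee_rot: [-0.0, 0.994, 0.109, -0.0]
contact_force: [-0.0, -0.3, 0.4]
width: 0.0853
gripper_force: 0.0
```

servo_tool(moves=[{"dp": [0, 0, 0], "delta_rot": [0, 0, 0], "fingers": 0}, {"dp": [0, 0, 0], "delta_rot": [0, 0, 0], "fingers": 0}, {"dp": [0, 0, 0], "delta_rot": [0, 0, 0], "fingers": 0}, {"dp": [0, 0, 0], "delta_rot": [0, 0, 0], "fingers": 0}, {"dp": [0, 0, 0], "delta_rot": [0, 0, 0], "fingers": 0}], force=50)

```text
clock: 2.6
position: [0.5343, -0.1585, 0.1556]
ee_rot: [0.0, 0.994, 0.109, 0.001]
contact_force: [1.0, -4.4, -2.0]
width: 0.0137
gripper_force: 53.1
```

servo_tool(moves=[{"dp": [0, 0, 0], "delta_rot": [0, 0, 0], "fingers": 0}, {"dp": [0, 0, 0], "delta_rot": [0, 0, 0], "fingers": 0}, {"dp": [0, 0, 0], "delta_rot": [0, 0, 0], "fingers": 0}])

```text
clock: 2.9
position: [0.5343, -0.1585, 0.1554]
ee_rot: [0.0, 0.994, 0.109, 0.001]
contact_force: [-0.8, 0.4, 5.7]
width: 0.0134
gripper_force: 53.7
```

servo_tool(moves=[{"dp": [0, 0, -0.05], "delta_rot": [0, 0, 0], "fingers": 0}, {"dp": [0, 0, -0.1], "delta_rot": [0, 0, 0], "fingers": 0}, {"dp": [0, 0, -0.15], "delta_rot": [0, 0, 0], "fingers": 0}, {"dp": [0, 0, -0.15], "delta_rot": [0, 0, 0], "fingers": 0}, {"dp": [0, 0, -0.15], "delta_rot": [0, 0, 0], "fingers": 0}])

```text
clock: 3.4
position: [0.5333, -0.1582, 0.2755]
ee_rot: [-0.0, 0.994, 0.109, -0.001]
contact_force: [-0.4, 0.2, -1.7]
width: 0.0134
gripper_force: 52.7
```

```bash
python3 - <<'E'
from plan import *
print(cur()[1])
# hover: tip 60 mm above face; gauge z at grip ~ .05 -> origin-to-TCP .104
H=S+n*(.104+.04+.05)
print(H,Rplace.as_quat())
rows(H,Rplace)
E
```

```text
[ 0.53333225 -0.15821261  0.27553081]
[0.62845981 0.21715949 0.28311873] [ 0.94285038  0.21142358 -0.25131152  0.05635378]
N 9 clock 3.4
[0.097, -0.192, -0.004] [-0.065, -0.575, -0.242]
[0.101, -0.19, -0.011] [-0.065, -0.576, -0.241]
[0.104, -0.187, -0.019] [-0.065, -0.575, -0.242]
[0.108, -0.184, -0.025] [-0.066, -0.576, -0.241]
[0.111, -0.182, -0.033] [-0.065, -0.575, -0.242]
[0.113, -0.179, -0.041] [-0.065, -0.575, -0.242]
[0.114, -0.175, -0.048] [-0.065, -0.576, -0.241]
[0.116, -0.173, -0.057] [-0.065, -0.575, -0.242]
[0.116, -0.169, -0.064] [-0.065, -0.576, -0.242]
```

servo_tool(moves=[{"dp": [0.097, -0.192, -0.054], "delta_rot": [-0.065, -0.575, -0.242], "fingers": 0}, {"dp": [0.101, -0.19, -0.061], "delta_rot": [-0.065, -0.575, -0.242], "fingers": 0}, {"dp": [0.104, -0.187, -0.019], "delta_rot": [-0.065, -0.575, -0.242], "fingers": 0}, {"dp": [0.108, -0.184, -0.025], "delta_rot": [-0.065, -0.575, -0.242], "fingers": 0}, {"dp": [0.111, -0.182, -0.033], "delta_rot": [-0.065, -0.575, -0.242], "fingers": 0}])

```text
clock: 3.9
position: [0.5873, 0.0521, 0.2991]
ee_rot: [0.032, 0.975, 0.168, -0.141]
contact_force: [0.8, -0.6, -0.8]
width: 0.0134
gripper_force: 52.7
```

```bash
python3 - <<'E'
from plan import *
print(cur()[1])
rows(S+n*(.104+.04+.04),Rplace,N=5)
E
```

```text
[0.58728776 0.05205204 0.29905195]
N 5 clock 3.9
[0.092, -0.141, -0.004] [-0.049, -0.459, -0.192]
[0.095, -0.14, -0.009] [-0.049, -0.459, -0.192]
[0.096, -0.138, -0.014] [-0.049, -0.459, -0.193]
[0.099, -0.136, -0.02] [-0.05, -0.459, -0.192]
[0.1, -0.134, -0.024] [-0.049, -0.459, -0.192]
```

servo_tool(moves=[{"dp": [0.092, -0.141, -0.004], "delta_rot": [-0.049, -0.459, -0.192], "fingers": 0}, {"dp": [0.095, -0.14, -0.009], "delta_rot": [-0.049, -0.459, -0.192], "fingers": 0}, {"dp": [0.096, -0.138, -0.014], "delta_rot": [-0.049, -0.459, -0.193], "fingers": 0}, {"dp": [0.099, -0.136, -0.02], "delta_rot": [-0.05, -0.459, -0.192], "fingers": 0}, {"dp": [0.1, -0.134, -0.024], "delta_rot": [-0.049, -0.459, -0.192], "fingers": 0}])

```text
clock: 4.4
position: [0.6243, 0.2149, 0.2739]
ee_rot: [0.056, 0.943, 0.212, -0.251]
contact_force: [0.2, -0.5, -2.1]
width: 0.0133
gripper_force: 52.8
```

servo_tool(moves=[{"dp": [0, 0, 0], "delta_rot": [0, 0, 0], "fingers": 0}, {"dp": [0, 0, 0], "delta_rot": [0, 0, 0], "fingers": 0}])

```text
clock: 4.6
position: [0.6241, 0.2143, 0.2729]
ee_rot: [0.056, 0.943, 0.212, -0.251]
contact_force: [-0.7, 0.6, -1.7]
width: 0.0135
gripper_force: 52.8
```

```bash
python3 - <<'E'
from plan import *
d=grab("b")
s,p,R=cur();Q=p-S;print("tcp in wp",Q@ax,Q@ay,Q@n,(Rplace.inv()*R).as_rotvec())
def crop(nm,x,y,w,h,f): return cv2.resize(d[nm][0][y:y+h,x:x+w,::-1],None,fx=f,fy=f,interpolation=cv2.INTER_CUBIC)
cv2.imwrite("pics/crop2.png",np.hstack([crop("scene",280,70,100,140,4),crop("top",105,150,100,140,4)]))
E
```

```text
tcp in wp 0.0009058250993111272 0.0021049994698272186 0.1835458750473192 [0.00048668 0.00185133 0.00148122]
```

View pics/crop2.png

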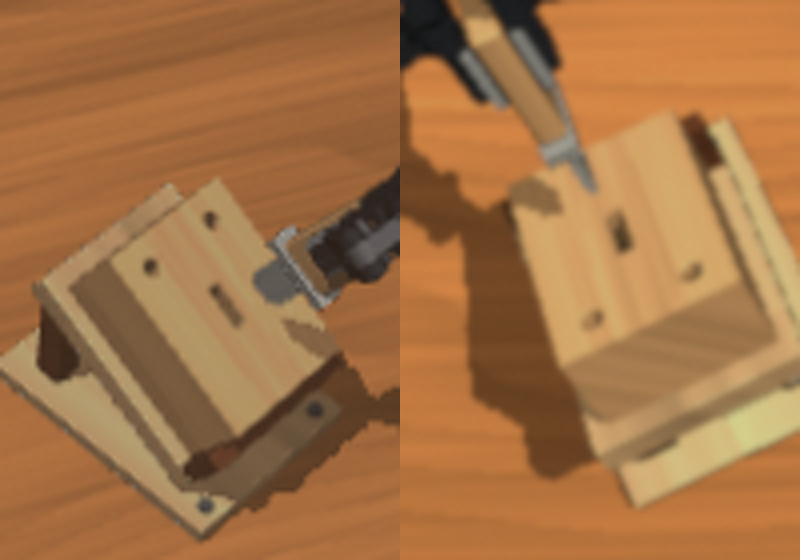

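Scene crop: the gauge is held square, blade at about (348,140), above and beyond the slot (336,146). Next I measure its offset in the tool frame with depth and edges.

```bash
python3 - <<'E'
from plan import *
d=load("b");s,p,R=cur()
for nm in d:
    im=d[nm][0];W=cloud(d[nm]);T=R.inv().apply((W.reshape(-1,3)-p)).reshape(W.shape)
    hsv=cv2.cvtColor(im,cv2.COLOR_RGB2HSV)
    M=(abs(T[...,0])<.03)&(abs(T[...,1])<.015)&(T[...,2]>.075)&(T[...,2]<.155)
    print(nm,M.sum())
    for a in np.arange(.08,.152,.004):
        k=M&(T[...,2]>=a)&(T[...,2]<a+.004)
        if k.sum()>3:
            q=T[k];print(round(a,3),k.sum(),"x",(q[:,0].min()*1e3).round(1),(q[:,0].max()*1e3).round(1),"y",np.percentile(q[:,1]*1e3,[0,25,50,75,100]).round(1),"sat",hsv[k][:,1].mean().round())
    # pixel of axis
    print(proj(d[nm],[p+R.apply([0,0,z]) for z in(.10,.144)]).round(1).tolist())
E
```

```text
scene 276
0.08 11 x -12.8 19.1 y [3.8 6.3 6.8 7.4 7.9] sat 120.0
0.084 21 x -13.6 19.9 y [-5.   5.8  6.4  7.   8.2] sat 118.0
0.088 22 x -13.2 19.5 y [4.6 6.1 7.  7.6 8.7] sat 120.0
0.092 19 x -12.3 18.6 y [3.5 6.3 6.9 7.1 8.3] sat 107.0
0.096 43 x -18.4 25.0 y [-8.1  3.   6.3  7.5  9.1] sat 36.0
0.1 37 x -18.4 25.8 y [-6.4  4.1  7.1  8.2 10.5] sat 37.0
0.104 19 x -18.4 25.0 y [-1.4  6.9  7.5  7.7  8.8] sat 59.0
0.112 7 x -6.3 14.7 y [1.9 2.9 3.1 3.6 4. ] sat 47.0
0.116 13 x -7.3 11.9 y [1.4 1.9 2.6 3.7 4.6] sat 33.0
0.12 13 x -6.5 14.5 y [2.2 2.6 3.2 3.5 4.2] sat 38.0
0.124 12 x -5.8 14.1 y [2.8 3.2 3.4 3.6 4.7] sat 40.0
0.128 10 x -7.3 11.6 y [0.4 1.7 2.5 3.1 3.9] sat 38.0
0.132 10 x -6.2 13.8 y [1.2 2.2 2.6 3.7 5.5] sat 41.0
0.136 14 x -7.4 12.4 y [-0.5  1.8  2.8  3.7  4.6] sat 42.0
0.14 8 x -6.9 13.2 y [1.5 2.3 3.  3.2 4. ] sat 77.0
0.144 6 x -4.3 9.4 y [0.9 1.5 2.2 2.7 3.2] sat 89.0
[[355.3, 134.7], [344.5, 140.7]]
top 211
0.08 17 x -16.3 1.9 y [-5.6 -1.7  2.2  6.1  7.1] sat 129.0
0.084 17 x -16.0 0.1 y [-7.2 -2.2  1.7  5.   6.9] sat 131.0
0.088 18 x -16.3 4.7 y [-6.  -1.5  2.3  5.6  7.1] sat 124.0
0.092 17 x -15.8 12.9 y [-7.3 -2.5  2.4  6.5  7. ] sat 100.0
0.096 50 x -21.3 16.2 y [-8.2 -2.9  2.4  6.6  8.1] sat 47.0
0.1 24 x -22.3 17.1 y [-7.8 -2.7  3.   7.2  7.9] sat 66.0
0.104 7 x -20.3 11.4 y [-6.   0.4  7.4  7.7  7.8] sat 99.0
0.116 6 x -10.3 -8.5 y [-2.1 -1.3 -0.4  1.2  2.5] sat 51.0
0.12 4 x -11.2 -9.2 y [-1.8 -0.8  0.2  1.2  2.4] sat 44.0
0.124 6 x -10.1 -5.5 y [-2.3 -1.   0.5  2.   2.5] sat 52.0
0.128 6 x -10.2 1.8 y [-1.1  0.8  1.7  2.1  2.2] sat 50.0
0.132 7 x -10.5 3.5 y [-2.1 -1.   1.2  2.2  2.5] sat 70.0
0.136 8 x -10.2 8.9 y [-2.4 -0.4  1.9  2.3  2.4] sat 87.0
[[142.5, 180.3], [152.5, 195.0]]
```

servo_tool(moves=[{"dp": [-0.003, -0.006, 0.05], "delta_rot": [0, 0, 0], "fingers": 0}, {"dp": [-0.003, -0.005, 0.05], "delta_rot": [0, 0, 0], "fingers": 0}, {"dp": [0, 0, 0.04], "delta_rot": [0, 0, 0], "fingers": 0}, {"dp": [0, 0, 0.02], "delta_rot": [0, 0, 0], "fingers": 0}, {"dp": [0, 0, 0], "delta_rot": [0, 0, 0], "fingers": 0}])

```text
clock: 5.2
position: [0.6075, 0.2074, 0.2472]
ee_rot: [0.056, 0.943, 0.211, -0.251]
contact_force: [0.0, -0.3, -2.2]
width: 0.0136
gripper_force: 52.8
```

```bash
python3 - <<'E'
from plan import *
d=grab("c")
s,p,R=cur();Q=p-S;print("tcp in wp",Q@ax,Q@ay,Q@n,(Rplace.inv()*R).as_rotvec())
def crop(nm,x,y,w,h,f): return cv2.resize(d[nm][0][y:y+h,x:x+w,::-1],None,fx=f,fy=f,interpolation=cv2.INTER_CUBIC)
cv2.imwrite("pics/crop3.png",np.hstack([crop("scene",305,115,65,65,6),crop("top",130,170,65,65,6)]))
E
```

```text
tcp in wp 0.0017399446645604986 -0.0003670385334733547 0.1519100995054789 [0.00082613 0.00259823 0.00118374]
```

View pics/crop3.png

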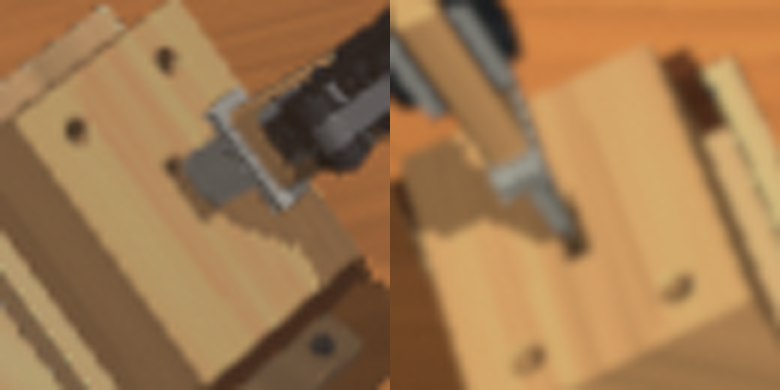

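Both views show the blade tip just above the slot: scene about (337,146), top about (160,208). I'll insert gently and watch the force.

servo_tool(moves=[{"dp": [0, 0, 0.015], "delta_rot": [0, 0, 0], "fingers": 0}, {"dp": [0, 0, 0.015], "delta_rot": [0, 0, 0], "fingers": 0}, {"dp": [0, 0, 0.015], "delta_rot": [0, 0, 0], "fingers": 0}, {"dp": [0, 0, 0.01], "delta_rot": [0, 0, 0], "fingers": 0}, {"dp": [0, 0, 0], "delta_rot": [0, 0, 0], "fingers": 0}])

```text
clock: 5.8
position: [0.6026, 0.2059, 0.2371]
ee_rot: [0.056, 0.943, 0.211, -0.251]
contact_force: [0.5, 0.4, -1.1]
width: 0.0137
gripper_force: 52.8
```

```bash
cat > st.py <<'E'
from plan import *
s,p,R=cur();Q=p-S;print("tcp in wp",(Q@np.c_[ax,ay,n]*1e3).round(2),(Rplace.inv()*R).as_rotvec().round(4),"F wp",(s["contact_force"]@np.c_[ax,ay,n]).round(1),"M",s["moment"].round(2))
E
python3 st.py
```

```text
tcp in wp [  1.53  -0.87 140.02] [0.0008 0.001  0.0004] F wp [-1.1 -0.2 -0.6] M [ 0.2  -0.32  0.02]
```

servo_tool(moves=[{"dp": [0, 0, 0.015], "delta_rot": [0, 0, 0], "fingers": 0}, {"dp": [0, 0, 0.015], "delta_rot": [0, 0, 0], "fingers": 0}, {"dp": [0, 0, 0.015], "delta_rot": [0, 0, 0], "fingers": 0}, {"dp": [0, 0, 0], "delta_rot": [0, 0, 0], "fingers": 0}])

```text
clock: 6.2
position: [0.5985, 0.2039, 0.2292]
ee_rot: [0.056, 0.943, 0.211, -0.251]
contact_force: [-1.0, -0.0, -1.5]
width: 0.0133
gripper_force: 52.8
```

```bash
python3 st.py
```

```text
tcp in wp [  1.59  -0.84 130.9 ] [0.0009 0.0008 0.0005] F wp [ 0.  -0.4 -1.7] M [ 0.14 -0.37  0.1 ]
```

Tip is about 15 mm in with no resistance, so I continue.

servo_tool(moves=[{"dp": [0, 0, 0.015], "delta_rot": [0, 0, 0], "fingers": 0}, {"dp": [0, 0, 0.015], "delta_rot": [0, 0, 0], "fingers": 0}, {"dp": [0, 0, 0.015], "delta_rot": [0, 0, 0], "fingers": 0}, {"dp": [0, 0, 0.015], "delta_rot": [0, 0, 0], "fingers": 0}, {"dp": [0, 0, 0], "delta_rot": [0, 0, 0], "fingers": 0}])

```text
clock: 6.7
position: [0.5931, 0.2014, 0.2188]
ee_rot: [0.056, 0.943, 0.211, -0.251]
contact_force: [0.2, -0.3, -1.7]
width: 0.0134
gripper_force: 52.8
```

```bash
python3 st.py
```

```text
tcp in wp [  1.58  -0.87 118.92] [0.0009 0.0008 0.0005] F wp [-0.8  0.4 -1.4] M [ 0.14 -0.33  0.04]
```

servo_tool(moves=[{"dp": [0, 0, 0.015], "delta_rot": [0, 0, 0], "fingers": 0}, {"dp": [0, 0, 0.015], "delta_rot": [0, 0, 0], "fingers": 0}, {"dp": [0, 0, 0.015], "delta_rot": [0, 0, 0], "fingers": 0}, {"dp": [0, 0, 0.01], "delta_rot": [0, 0, 0], "fingers": 0}, {"dp": [0, 0, 0], "delta_rot": [0, 0, 0], "fingers": 0}])

```text
clock: 7.2
position: [0.5882, 0.1991, 0.2094]
ee_rot: [0.056, 0.943, 0.211, -0.251]
contact_force: [0.1, -0.5, -0.6]
width: 0.0134
gripper_force: 52.7
```

```bash
python3 st.py
```

```text
tcp in wp [  1.53  -0.84 108.1 ] [0.0009 0.0012 0.0005] F wp [-0.2  0.5 -0.6] M [ 0.19 -0.32  0.01]
```

Tip is about 38 mm deep. I'll feel for the seat in 1 mm steps.

servo_tool(moves=[{"dp": [0, 0, 0.005], "delta_rot": [0, 0, 0], "fingers": 0}, {"dp": [0, 0, 0.005], "delta_rot": [0, 0, 0], "fingers": 0}, {"dp": [0, 0, 0], "delta_rot": [0, 0, 0], "fingers": 0}])

```text
clock: 7.5
position: [0.5875, 0.1987, 0.2079]
ee_rot: [0.056, 0.943, 0.211, -0.251]
contact_force: [0.4, -0.7, -0.5]
width: 0.0133
gripper_force: 52.7
```

servo_tool(moves=[{"dp": [0, 0, 0.005], "delta_rot": [0, 0, 0], "fingers": 0}, {"dp": [0, 0, 0], "delta_rot": [0, 0, 0], "fingers": 0}])

```text
clock: 7.7
position: [0.5874, 0.1987, 0.2077]
ee_rot: [0.056, 0.943, 0.211, -0.25]
contact_force: [1.7, 2.3, 2.2]
width: 0.0134
gripper_force: 53.4
```

servo_tool(moves=[{"dp": [0, 0, 0.005], "delta_rot": [0, 0, 0], "fingers": 0}, {"dp": [0, 0, 0], "delta_rot": [0, 0, 0], "fingers": 0}])

```text
clock: 7.9
position: [0.5873, 0.1987, 0.2078]
ee_rot: [0.056, 0.944, 0.211, -0.249]
contact_force: [1.2, 2.1, 6.1]
width: 0.0135
gripper_force: 54.1
```

```bash
python3 st.py
```

```text
tcp in wp [  1.59  -0.83 106.2 ] [0.0004 0.0047 0.0008] F wp [ 1.4 -1.4  6.3] M [ 0.1   0.07 -0.02]
```

Seated: the force is rising at exactly the expected height. Release.

servo_tool(moves=[{"dp": [0, 0, 0.005], "delta_rot": [0, 0, 0], "fingers": 0}, {"dp": [0, 0, -0.01], "delta_rot": [0, 0, 0], "fingers": 0.5}, {"dp": [0, 0, 0], "delta_rot": [0, 0, 0], "fingers": 0.7}, {"dp": [0, 0, 0], "delta_rot": [0, 0, 0], "fingers": 0.8}, {"dp": [0, 0, 0], "delta_rot": [0, 0, 0], "fingers": 0.8}])

```text
clock: 8.4
position: [0.5868, 0.1984, 0.2066]
ee_rot: [0.056, 0.943, 0.211, -0.251]
contact_force: [1.2, 0.3, 0.5]
width: 0.0678
gripper_force: 0.0
```

servo_tool(moves=[{"dp": [0, 0, -0.1], "delta_rot": [0, 0, 0], "fingers": 0.8}, {"dp": [0, 0, -0.15], "delta_rot": [0, 0, 0], "fingers": 0.8}, {"dp": [0, 0, -0.15], "delta_rot": [0, 0, 0], "fingers": 0.8}, {"dp": [0, 0, -0.15], "delta_rot": [0, 0, 0], "fingers": 0.8}, {"dp": [0, 0, 0], "delta_rot": [0, 0, 0], "fingers": 0.8}])

```text
clock: 8.9
position: [0.6383, 0.2224, 0.3053]
ee_rot: [0.056, 0.944, 0.211, -0.247]
contact_force: [0.4, 1.1, -0.6]
width: 0.0684
gripper_force: 0.0
```

```bash
python3 - <<'E'
from plan import *
d=grab("e")
def crop(nm,x,y,w,h,f): return cv2.resize(d[nm][0][y:y+h,x:x+w,::-1],None,fx=f,fy=f,interpolation=cv2.INTER_CUBIC)
cv2.imwrite("pics/crop4.png",np.hstack([crop("scene",280,80,100,100,4),crop("top",110,150,100,100,4)]))
A=np.c_[ax,ay,n]
for nm in d:
    W=(cloud(d[nm])-S)@A*1e3
    for lo,hi in((1,7),(15,35),(40,60),(60,85)):
        k=(abs(W[...,0])<32)&(abs(W[...,1])<14)&(W[...,2]>lo)&(W[...,2]<hi);q=W[k]
        if len(q): print(nm,lo,hi,len(q),q.min(0).round(1),q.max(0).round(1))
E
```

```text
scene 1 7 69 [-31.4 -13.4   1. ] [31.2 13.1  6.9]
scene 15 35 84 [-18.9  -0.8  16.2] [14.3 10.6 35. ]
scene 40 60 91 [-19.1  -2.   40.2] [14.2 10.3 59.8]
scene 60 85 168 [-20.1  -6.8  60.2] [14.3 10.3 81.2]
top 1 7 67 [-30.5 -13.9   1. ] [31.8 13.7  6.4]
top 15 35 76 [-15.7  -6.9  16. ] [17.9  6.9 34.6]
top 40 60 82 [-15.7  -6.9  40.2] [18.3  7.  59.8]
top 60 85 176 [-16.4  -7.1  60.2] [17.3  7.5 79.5]
```

View pics/crop4.png

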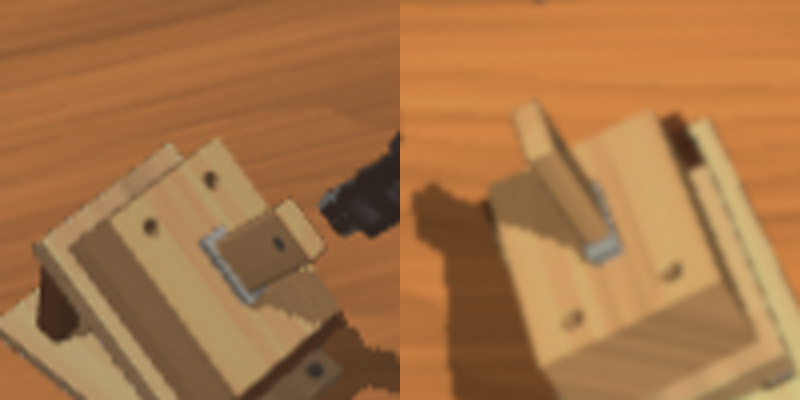

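The gauge stands square with its shoulder on the wood (scene about (338,146), top about (160,210)), its handle top is about 79 mm above the face (78 expected), and the gripper is clear.

```bash
python3 -c "
from rig import manip
print(manip.sign_off())"
```

```text
the job is handed in; nothing more can be done
None
```

The slot gauge is seated in the workpiece's long slot with its shoulder on the wood and released, and the job is handed in at about 9 s of the 45 s; the arm went nowhere near the awl, mallet, brush or blank, though I did not re-measure them, and no verdict was returned.

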